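# Throw the air diverter's lever into the marked notch

### The job

The extraction for the next roast has to be switched over: on the air diverter bolted to the bench, lift the lever out of its resting bay, swing it to the notch that is marked by the tall knurled screw and let it drop fully home in that notch. Let go of it, and leave the two tins where they stand.

Things in the scene. Friction and masses are not known exactly. Their poses are not given: they have to be found in the camera images.
- diverter: Air diverter bolted to the bench: grey round drum 148 mm across (foot 184 mm), 85 mm high, with three steel ducts that bend down into the bench (left, right, rear; out to 201 mm), and on top a fan-shaped quadrant plate (top face 91 mm above the bench, radius 152 mm) that overhangs towards the robot. Origin: centre of the underside, on the bench; z up; the quadrant's middle faces its -x.
- rail (a point): Top of the toothed steel rail on the quadrant plate at its middle: an arc of 110 mm radius about the drum's axis, 12 mm thick, tooth tops 121 mm and floor of the gaps 107 mm above the bench. The gaps: a resting bay in the middle, 22 degrees wide, and four notches, 14 mm wide with shoulders rounded 5 mm, at lever swings of -0.768, -0.419, 0.419 and 0.768 rad.
- pivot (a point): Point on the drum's upright axis where the lever is hinged, 113 mm above the bench (same axes as the diverter).
- lever_swing (a joint): Swing of the lever about the drum's axis, rad. 0: along the diverter's -x, towards the robot; positive: knob towards the diverter's -y (robot's right); range -0.86 to 0.86. Slight friction (about 0.5 N at the knob) once the bar is above the teeth; in a notch the teeth hold it with about 0.01 rad of play. It starts somewhere in the middle bay.
- lever_lift (a joint): Upward tilt of the lever's bar about a level pin at the pivot, rad. 0: bar level on the floor of the bay or of a notch (fully home); about 0.13: on top of the teeth (knob 22 mm higher); stop at 0.45. A spring and its weight press it down with 4 to 6 N at the knob; it falls back by itself when let go.
- knob (a point): Middle of the lever's black knob: an upright, slightly tapered round grip 25 to 29 mm in diameter, 52 mm high, on the end of a 12 mm round steel bar, 170 mm from the pivot axis. With the bar level the point is 150 mm above the bench, 37 mm above the bar's axis and 25 mm below the knob's top. Own z: up along the knob; -x: outward along the bar.
- bar_over_screw (a point): Point on the axis of the lever's bar, 136 mm from the pivot axis: stands right above the screw of the notch in which the bar lies.
- index_screw: The mark: a steel knurled thumb screw, 28 mm across and 13 mm tall, on the quadrant plate outside one of the four notches (any of them), on that notch's centre line, 136 mm from the drum's axis. The other three notches have flat button-head screws 13 mm across and 3 mm high in that place. Origin: centre of its underside, on the plate.
- tall_tin: Dark sample tin with light lid, 67 mm in diameter, 85 mm high, standing on the bench at the left of the diverter. Origin: centre of its underside.
- short_tin: Pale sample tin, 63 mm in diameter, 62 mm high, standing on the bench at the right of the diverter. Origin: centre of its underside.

How it is judged:
At the end, for the whole second after the job is handed in: The lever lies still and fully home (tilted up less than 0.025 rad) in the notch marked by the tall knurled screw, its bar above that screw within 8 mm (horizontal distance between bar_over_screw and index_screw below 0.008 m and value of joint lever_lift below 0.025 rad and velocity of joint lever_swing between -0.1 and 0.1 rad/s and velocity of joint lever_lift between -0.1 and 0.1 rad/s); the robot touches nothing.
It fails at once if a tin is shifted by more than 30 mm or tipped (distance of any of tall_tin, short_tin from where it was at the start of the episode above 0.03 m or angle between any of tall_tin, short_tin's own z axis and vertical above 0.4 rad).
It also fails if it takes over 32 s, if anything falls off the work surface, if the arm or the gripper's body presses on something with over 40 N, if the wrist force passes 120 N, or if a joint passes its speed limit or range.

### The arm

A 7-joint arm with a two-finger parallel gripper is mounted at the origin on a cart in front of the work surface, level with it; the furniture and walls round the work are solid. World frame = base frame: x ahead of the robot, y to its left, z up, the work surface at z = 0. Lengths are in m, angles in rad, forces in N, time in s.
With the tool pointing down it reaches from about 0.4 to 0.85 m from the base axis. Payload 4.5 kg.
Tool frame: the origin (TCP) lies between the finger pads; the fingertips stand 11 mm ahead of it and the grasp point (between the pads) lies 8 mm behind it (r.nose_length is the distance from the TCP to the fingertips, in m); z points along the fingers, y is the line along which they close (so a half turn about z gives the same grasp; the last joint's range is limited). The gripper opens to 88 mm and grips with 3 to 60 N. Pads are 18 mm wide; open, the fingers measure 123 mm over their backs; the gripper's body (75 mm by 187 mm) begins 45 mm behind the grasp point.
Start: joints at [-1.13, 0.689, -0.195, 1.565, 0.157, 0.902, -0.215], TCP at [0.247, 0.574, 0.25] pointing down, gripper open.
Joint ranges: [-3.01, 3.01], [-0.46, 2.08], [-1.47, 1.51], [0.13, 2.56], [-1, 4.14], [0.04, 2.09], [-2.66, 2.66]. Speed limits (rad/s): [2.57, 2.57, 3.14, 3.14, 3.14, 3.14, 3.14].

### API

Orientations are given as a unit quaternion [x, y, z, w].
In Python, from plant import get_state, snapshot, camera_model, r gives the robot as it stands.
- The arm moves only by the shell command python3 -m inch 'ROWS' [FORCE]. ROWS is text: rows parted by semicolons, each of 7 numbers parted by spaces: the opening, from -1 (shut) to 1 (fully open), then the shift along the tool's x, y, z in m, then the turn, a rotation vector about the tool's x, y, z in rad. A call has 1 to 20 rows; each row shifts and turns the commanded pose from where the row before left it, along the tool's axes as they then stand; what a row does not reach is not made up. A row lasts 1/12 s, in which the tool goes at most 41.7 mm and 7.16 degrees, less where a joint would pass 70% of its speed; a pose out of reach is approached as far as the arm can. A call is refused whole if a number of a shift passes 0.0417 or a number of a turn 0.125, either way. A call with a gripper value outside its range is refused whole. The fingers move at their own pace and stop on an object; FORCE is the grip in N (left out, the last holds). Time passes only in rows, so rows that do not move let the fingers close. It gives the time, the measured TCP pose, the force, the opening and the grip force at its end, in the units of the state.
- get_state(): the state, without advancing time (a new reading comes with each control period).
- snapshot(name): name is "scene" or "top" or "wrist"; returns (picture, depth): 384x512x3 uint8, red, green, blue; 384x512 float32, m along the optical axis (not along the pixel's ray), 0 where there is no reading.
- camera_model(name): a dict with "intrinsics" (3x3 intrinsics, pixels), "view" (4x4, takes a point from world to camera coordinates). Camera axes: x right, y down, z forward; pixel columns grow to the right and rows downward; lengths in m; the calibration is good to about 2 mm. A picture is of the moment at which its call begins: read the wrist's pose just before it. camera_model takes no time and is no camera call; for the wrist camera it gives the pose at the moment of the call.
- r.finish_job(): hands the job in; it is judged then, once.
The state is a dict: "clock": time; "q": joint angles; "qd": joint speeds; "joint_torque": joint torques, N m; "tool_pos": TCP position; "eef_rot": TCP orientation; "contact_force": force on the tool from outside, world axes, zero at the start; "moment": the same for the moment, N m; "opening": opening from 0.0 (shut) to 1.0 (fully open); "finger_force": force on a finger pad.
Only numpy, scipy, OpenCV 4.12 (cv2) and the standard library are available. Lean on these libraries where they do the work, as an engineer would, in place of code of your own. Each camera call takes 0.05 s, during which the arm holds its last target. There are 200 camera calls.

## Working session

There is one attempt and no reset: what is moved stays moved. The work goes in short steps, Python scripts to look and compute and a shell command to move; the robot and the scene stay as the last step left them, time stands still between calls to the robot, and variables do not carry over. Pictures are saved under pics/ and viewed, at most 10 in all, crops included, and the job is handed in when it is done.

```bash
ls; mkdir -p pics
python3 - <<'E'
from plant import *
import cv2,numpy as np
s=get_state();print(s['clock'],s['tool_pos'],s['eef_rot'],s['opening'])
for n in("scene","top"):
    p,d=snapshot(n);cv2.imwrite(f"pics/{n}0.png",cv2.resize(p[:,:,::-1],(768,576)));np.save(f"pics/{n}0.npy",d)
    c=camera_model(n);print(n,c['intrinsics'],c['view'])
E
```

```text
pics
0.0 [0.24707267 0.57342859 0.24892261] [ 2.01918269e-01  9.79401951e-01 -9.04641413e-04 -1.14495626e-04] 1.0001314496880143
scene [[379.79227029   0.         255.60874827]
 [  0.         379.79227029 193.47378214]
 [  0.           0.           1.        ]] [[ 0.54424236 -0.83887592  0.00935134 -0.36666196]
 [-0.50913028 -0.33912971 -0.79106094  0.36671757]
 [ 0.66677329  0.42576781 -0.61166588  0.54482221]
 [ 0.          0.          0.          1.        ]]
top [[464.47698962   0.         254.50607166]
 [  0.         464.47698962 182.18213034]
 [  0.           0.           1.        ]] [[ 0.02882399 -0.99911717  0.03056242 -0.06231419]
 [-0.98451339 -0.03366548 -0.17204654  0.59950534]
 [ 0.17292355 -0.02513004 -0.98461461  1.05113598]
 [ 0.          0.          0.          1.        ]]
```

View pics/top0.png

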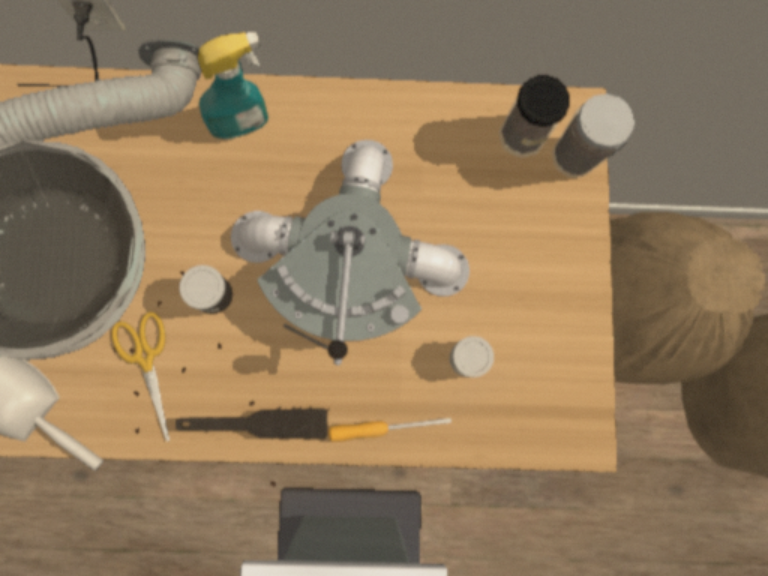

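View pics/scene0.png

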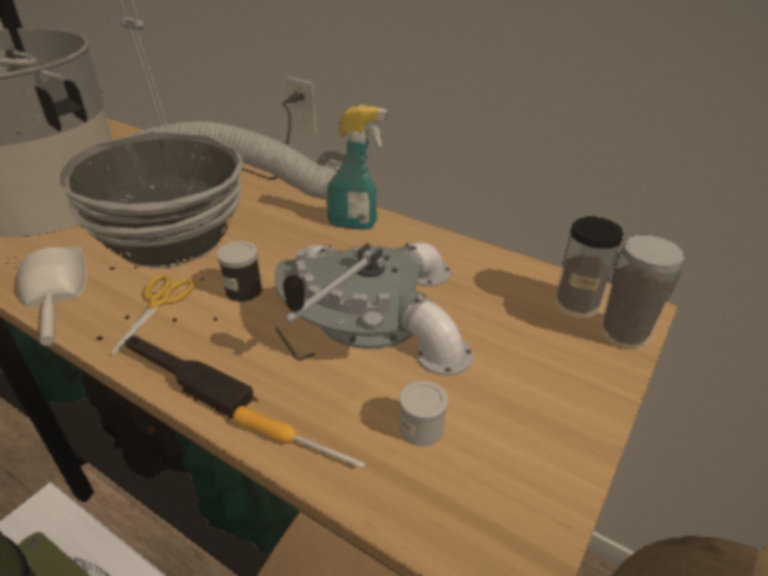

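The top view shows the pivot at (347,238), the knob at (338,350) and the tall screw at (399,314), outside a right-hand notch. All are in the 1.5x enlarged picture. Next I'll measure them.

```bash
cat > h.py <<'E'
from plant import *
import cv2,numpy as np
def at_z(c,u,v,z):
    K,V=c['intrinsics'],c['view'];R,t=V[:3,:3],V[:3,3]
    o=-R.T@t;d=R.T@np.linalg.solve(K,[u,v,1.]);return o+d*(z-o[2])/d[2]
def cloud(c,d):
    K,V=c['intrinsics'],c['view'];v,u=np.indices(d.shape)
    P=np.stack([(u-K[0,2])/K[0,0]*d,(v-K[1,2])/K[1,1]*d,d],-1);return (P-V[:3,3])@V[:3,:3]
E
python3 - <<'E'
from h import *
c=camera_model("top");d=np.load("pics/top0.npy");W=cloud(c,d)
for n,u,v,z in(("hub",347,238,.13),("knobtop",338,349,.175),("screw",399,314,.104),("b1",298,314,.094),("b3",371,326,.094),("tall",203,281,.085),("short",473,356,.062)):
    print(n,at_z(c,u/1.5,v/1.5,z).round(4),W[int(v/1.5),int(u/1.5)].round(4))
im=cv2.imread("pics/top0.png")[220:370,245:435];cv2.imwrite("pics/crop1.png",cv2.resize(im,None,fx=4,fy=4,interpolation=cv2.INTER_CUBIC))
# plate fit: points near z=.091
m=(abs(W[...,2]-.091)<.004);P=W[m];print(len(P),P.min(0),P.max(0))
E
```

```text
hub [0.639  0.0116 0.13  ] [0.6422 0.0126 0.1224]
knobtop [0.4718 0.0169 0.175 ] [0.4732 0.0177 0.174 ]
screw [ 0.5313 -0.0697  0.104 ] [ 0.5321 -0.0697  0.1032]
b1 [0.5275 0.0818 0.094 ] [0.5284 0.0835 0.0925]
b3 [ 0.5129 -0.0285  0.094 ] [ 0.5136 -0.0277  0.0948]
tall [0.5743 0.2293 0.085 ] [0.5754 0.2307 0.0824]
short [ 0.4746 -0.1879  0.062 ] [ 0.4753 -0.1868  0.0639]
7635 [ 0.49001033 -0.66588345  0.08700255] [0.96364697 0.58053984 0.09499657]
```

View pics/crop1.png

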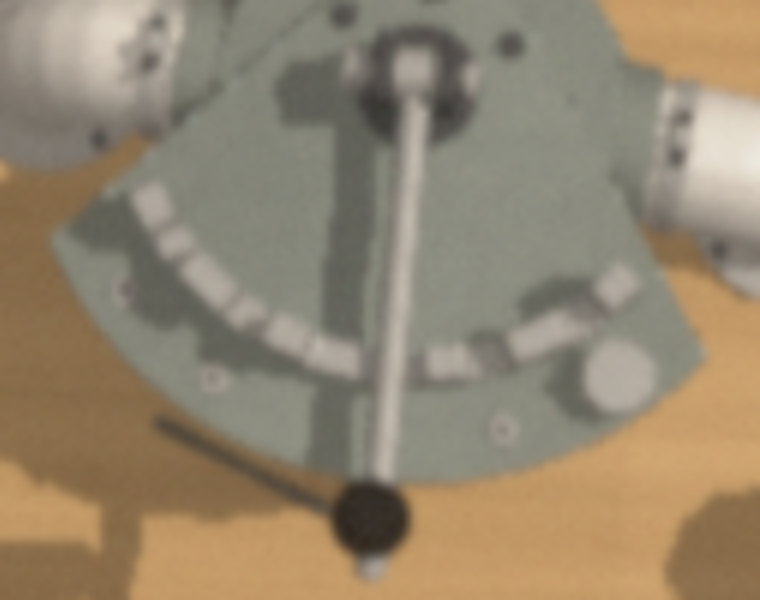

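The crop shows buttons at (122,289), (211,378) and (503,430), and the tall screw at (618,375). That puts the screw at the right outer notch (+0.768). I'll fit the diverter pose to these four.

Run:
```python
from h import *
from scipy.optimize import least_squares
c=camera_model("top")
f=lambda u,v,z:at_z(c,(u/4+245)/1.5,(v/4+220)/1.5,z)[:2]
S=np.array([f(122,289,.094),f(211,378,.094),f(503,430,.094),f(618,375,.104)])
a=np.array([-.768,-.419,.419,.768])
mod=lambda p:p[:2]-.136*np.c_[np.cos(p[2]+a),np.sin(p[2]+a)]
r_=least_squares(lambda p:(mod(p)-S).ravel(),[.64,.01,0]);p=r_.x
# knob toward -x, positive toward -y : direction = -(cos(th+a), sin(th+a))
print(p,r_.fun.round(4))
k=f(370,517,.175);d=p[:2]-k;print("knob",k,np.hypot(*d),"swing",np.arctan2(d[1],d[0])-p[2])
for s in(np.arctan2(d[1],d[0])-p[2],.3,.5,.768):
  print(s,p[:2]-.170*np.array([np.cos(p[2]+s),np.sin(p[2]+s)]))
from scipy.spatial.transform import Rotation as R
print(R.from_quat(get_state()['eef_rot']).as_matrix().round(3))
```

```text
[ 0.64196002  0.0090778  -0.14573837] [-0.0005 -0.0005  0.0003 -0.0003  0.0004  0.0006 -0.0002  0.0002]
knob [0.47142714 0.01761661] 0.17074652211746127 swing 0.09570882937747027
0.09570882937747027 [0.47217273 0.01757928]
0.3 [ 0.47397873 -0.01704279]
0.5 [ 0.48251653 -0.04989485]
0.768 [ 0.50382443 -0.09001084]
[[-0.918  0.396 -0.001]
 [ 0.396  0.918 -0.002]
 [-0.    -0.002 -1.   ]]
```

The fit is good (residuals under 1 mm):

| Item | Value |
|---|---|
| Diverter centre | (0.642, 0.009) |
| Diverter yaw | -0.146 |
| Knob | (0.472, 0.018) |
| Target knob | (0.504, -0.090) |

I'll move above the knob now.

```bash
python3 -m inch '1 -.0213 -.0211 0 0 0 0;1 -.0213 -.0211 0 0 0 0;1 -.0213 -.0211 0 0 0 0;1 -.0213 -.0211 0 0 0 0;1 -.0213 -.0211 0 0 0 0;1 -.0213 -.0211 0 0 0 0;1 -.0213 -.0211 0 0 0 0;1 -.0213 -.0211 0 0 0 0;1 -.0213 -.0211 0 0 0 0;1 -.0213 -.0211 0 0 0 0;1 -.0213 -.0211 0 0 0 0;1 -.0213 -.0211 0 0 0 0;1 -.0213 -.0211 0 0 0 0;1 -.0213 -.0211 0 0 0 0;1 -.0213 -.0211 0 0 0 0;1 -.0213 -.0211 0 0 0 0;1 -.0213 -.0211 0 0 0 0;1 -.0213 -.0211 0 0 0 0;1 -.0213 -.0211 0 0 0 0;1 -.0213 -.0211 0 0 0 0' 25
python3 -m inch '1 0 0 0 0 0 -.09;1 0 0 0 0 0 -.09;1 0 0 0 0 0 -.09;1 0 0 0 0 0 -.087;1 0 0 0 0 0 0;1 0 0 0 0 0 0'
python3 - <<'E'
from h import *
from scipy.spatial.transform import Rotation as R
s=get_state();M=R.from_quat(s['eef_rot']).as_matrix();print(s['q'],M.round(3))
c=camera_model("wrist");p,d=snapshot("wrist");cv2.imwrite("pics/w1.png",cv2.resize(p[:,:,::-1],(768,576)));np.save("pics/w1.npy",d)
W=cloud(c,d);m=(abs(W[...,2]-.172)<.008)&(np.hypot(W[...,0]-.472,W[...,1]-.0176)<.05);print(m.sum(),np.median(W[m],0),W[m].min(0),W[m].max(0))
print("delta tool",M.T@(np.array([.4722,.0176,.142])-s['tool_pos']))
E
```

```text
clock: 1.77
tool_pos: [0.4717, 0.0164, 0.2495]
eef_rot: [0.202, 0.979, -0.0, -0.0]
contact_force: [0.1, 1.8, 0.2]
opening: 0.998
finger_force: 0.0
clock: 2.27
tool_pos: [0.4714, 0.0178, 0.2495]
eef_rot: [0.026, 1.0, 0.0, -0.0]
contact_force: [-0.9, -0.3, 0.1]
opening: 0.999
finger_force: 0.0
[ 0.11544143  0.51087787 -0.38019728  2.0067346   0.29331852  0.67666418
  1.06714341] [[-0.999  0.052 -0.001]
 [ 0.052  0.999  0.   ]
 [ 0.001  0.    -1.   ]]
929 [0.46975414 0.01753291 0.17287556] [0.45842209 0.00405819 0.16402968] [0.48498255 0.03104564 0.17656822]
delta tool [-0.00091617 -0.00019131  0.10751107]
```

View pics/w1.png

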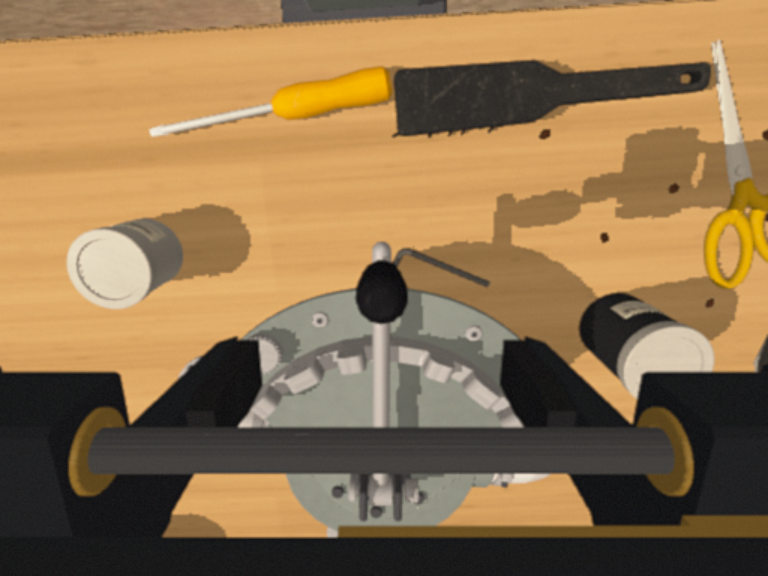

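The wrist view has the knob at (382,290), centred between the fingers and lined up with the lever. Next I'll descend and grip it.

```bash
python3 -m inch '1 0 0 .015 0 0 0;1 0 0 .015 0 0 0;1 0 0 .015 0 0 0;1 0 0 .015 0 0 0;1 0 0 .015 0 0 0;1 0 0 .012 0 0 0;1 0 0 .01 0 0 0;1 0 0 .006 0 0 0;1 0 0 .004 0 0 0;1 0 0 0 0 0 0'
python3 -m inch '-1 0 0 0 0 0 0;-1 0 0 0 0 0 0;-1 0 0 0 0 0 0;-1 0 0 0 0 0 0;-1 0 0 0 0 0 0;-1 0 0 0 0 0 0;-1 0 0 0 0 0 0;-1 0 0 0 0 0 0;-1 0 0 0 0 0 0;-1 0 0 0 0 0 0' 25
```

```text
clock: 3.15
tool_pos: [0.4713, 0.018, 0.1422]
eef_rot: [0.025, 1.0, -0.0, -0.0]
contact_force: [0.2, -1.3, -0.6]
opening: 1.003
finger_force: 0.0
clock: 3.98
tool_pos: [0.4715, 0.018, 0.1427]
eef_rot: [0.025, 1.0, 0.0, -0.0]
contact_force: [-0.1, 0.2, 0.0]
opening: 0.297
finger_force: 24.9
```

It holds the knob: opening is 26 mm and grip force 25 N. I'll lift the lever 0.2 rad about the pivot, with the tool tilting along.

```bash
python3 -m inch '-1 -.0007 0 -.0042 0 .025 0;-1 -.0007 0 -.0042 0 .025 0;-1 -.0007 0 -.0042 0 .025 0;-1 -.0007 0 -.0042 0 .025 0;-1 -.0007 0 -.0042 0 .025 0;-1 -.0007 0 -.0042 0 .025 0;-1 -.0007 0 -.0042 0 .025 0;-1 -.0007 0 -.0042 0 .025 0;-1 0 0 0 0 0 0;-1 0 0 0 0 0 0'
python3 - <<'E'
from h import *
from scipy.spatial.transform import Rotation as R
s=get_state();M=R.from_quat(s['eef_rot']).as_matrix();print(M.round(3),s['tool_pos'])
d=s['tool_pos']-[.642,.0091,.113];print(np.hypot(*d[:2]),d[2],np.arctan2(-d[1],-d[0])+.1457)
print("bar axis in tool",M.T@[0,0,1])
E
```

```text
clock: 4.82
tool_pos: [0.4803, 0.0174, 0.1749]
eef_rot: [0.025, 0.995, 0.003, -0.099]
contact_force: [1.0, 0.8, -7.0]
opening: 0.3
finger_force: 25.2
[[-0.979  0.05  -0.198]
 [ 0.049  0.999  0.01 ]
 [ 0.198  0.    -0.98 ]] [0.48026972 0.0173598  0.17492034]
0.16194106186782692 0.061920341525375525 0.09467286026106037
bar axis in tool [ 1.97890346e-01  2.93233468e-04 -9.80224120e-01]
```

```bash
python3 -m inch '-1 -.0001 -.0068 0 .0083 0 -.0412;-1 -.0001 -.0068 0 .0083 0 -.0412;-1 -.0001 -.0068 0 .0083 0 -.0412;-1 -.0001 -.0068 0 .0083 0 -.0412;-1 -.0002 -.0068 0 .0083 0 -.0412;-1 -.0001 -.0068 0 .0083 0 -.0412;-1 -.0001 -.0068 0 .0083 0 -.0412;-1 -.0001 -.0068 0 .0083 0 -.0412;-1 -.0002 -.0068 0 .0083 0 -.0412;-1 -.0001 -.0068 0 .0083 0 -.0412;-1 0 0 0 0 0 0;-1 0 0 0 0 0 0'
cat > st.py <<'E'
from h import *
from scipy.spatial.transform import Rotation as R
s=get_state();M=R.from_quat(s['eef_rot']).as_matrix();print(s['q'].round(3),s['tool_pos'])
d=s['tool_pos']-[.642,.0091,.113];print("r,h,swing",np.hypot(*d[:2]),d[2],np.arctan2(-d[1],-d[0])+.1457)
print("tool yaw as swing",np.arctan2(-M[0,1],M[1,1])+.1457,"up in tool",M.T@[0,0,1])
E
python3 st.py
```

```text
clock: 5.82
tool_pos: [0.4906, -0.0489, 0.175]
eef_rot: [-0.183, 0.978, -0.018, -0.098]
contact_force: [1.8, 0.4, -6.3]
opening: 0.296
finger_force: 25.2
[ 0.233  0.735 -0.452  1.865  0.46   0.854  1.448] [ 0.49061016 -0.04892499  0.17499314]
r,h,swing 0.162128905129754 0.06199314203865415 0.5117116876589045
tool yaw as swing 0.5151160020321031 up in tool [ 1.97567799e-01  7.88184794e-04 -9.80288908e-01]
```

```bash
python3 -m inch '-1 -.0001 -.0069 0 .0084 0 -.0415;-1 -.0002 -.0069 0 .0084 0 -.0415;-1 -.0001 -.0069 0 .0084 0 -.0415;-1 -.0002 -.0069 0 .0084 0 -.0415;-1 -.0001 -.0069 0 .0084 0 -.0415;-1 -.0002 -.0069 0 .0084 0 -.0415;-1 0 0 0 0 0 0;-1 0 0 0 0 0 0'; python3 st.py
```

```text
clock: 6.48
tool_pos: [0.5098, -0.085, 0.1749]
eef_rot: [-0.305, 0.947, -0.03, -0.095]
contact_force: [2.2, -0.3, -5.9]
opening: 0.299
finger_force: 25.1
[ 0.292  0.756 -0.492  1.823  0.559  0.896  1.672] [ 0.50976083 -0.08500963  0.17490702]
r,h,swing 0.16230779063709677 0.06190702497640717 0.7642102005211708
tool yaw as swing 0.7686683739609428 up in tool [ 0.19868446  0.0012038  -0.98006277]
```

Swing is 0.764 to 0.769 against a target of 0.768. Now I'll lower it into the notch.

```bash
python3 -m inch '-1 .0007 0 .0042 0 -.025 0;-1 .0007 0 .0042 0 -.025 0;-1 .0007 0 .0042 0 -.025 0;-1 .0007 0 .0042 0 -.025 0;-1 .0007 0 .0042 0 -.025 0;-1 .0007 0 .0042 0 -.025 0;-1 .0007 0 .0042 0 -.025 0;-1 .0007 0 .0042 0 -.025 0;-1 0 0 0 0 0 0;-1 0 0 0 0 0 0'; python3 st.py
```

```text
clock: 7.32
tool_pos: [0.5028, -0.0903, 0.143]
eef_rot: [-0.307, 0.952, 0.0, 0.0]
contact_force: [2.3, 0.7, -3.7]
opening: 0.297
finger_force: 25.1
[ 0.385  0.749 -0.489  1.994  0.649  0.556  1.636] [ 0.50282241 -0.09032525  0.14295427]
r,h,swing 0.17104321393300928 0.02995426763188956 0.7660098194994753
tool yaw as swing 0.7698576499361638 up in tool [-3.48844152e-04  5.08096943e-04 -9.99999810e-01]
```

```bash
python3 -m inch '1 0 0 0 0 0 0;1 0 0 0 0 0 0;1 0 0 0 0 0 0;1 0 0 0 0 0 0;1 0 0 0 0 0 0;1 0 0 0 0 0 0;1 0 0 0 0 0 0;1 0 0 -.005 0 0 0;1 0 0 -.01 0 0 0;1 0 0 -.015 0 0 0;1 0 0 -.02 0 0 0;1 0 0 -.02 0 0 0;1 0 0 -.02 0 0 0;1 0 0 -.02 0 0 0;1 0 0 0 0 0 0;1 0 0 0 0 0 0'
python3 - <<'E'
from h import *
c=camera_model("wrist");p,d=snapshot("wrist");W=cloud(c,d)
im=p[:,:,::-1];cv2.imwrite("pics/w2.png",cv2.resize(im,(768,576)))
m=(W[...,2]>.15)&(W[...,2]<.18)&(np.hypot(W[...,0]-.504,W[...,1]+.09)<.04)
print("knob",m.sum(),np.median(W[m],0),"top z",np.percentile(W[m][:,2],97))
p,d=snapshot("scene");cv2.imwrite("pics/s2.png",cv2.resize(p[100:300,130:330,::-1],(600,600),interpolation=cv2.INTER_CUBIC))
E
```

```text
clock: 8.65
tool_pos: [0.5033, -0.091, 0.2538]
eef_rot: [-0.307, 0.952, -0.0, 0.001]
contact_force: [-0.4, -0.3, -0.6]
opening: 0.999
finger_force: 0.0
knob 1035 [ 0.5004816  -0.09301894  0.17223253] top z 0.1756919712743459
```

View pics/w2.png

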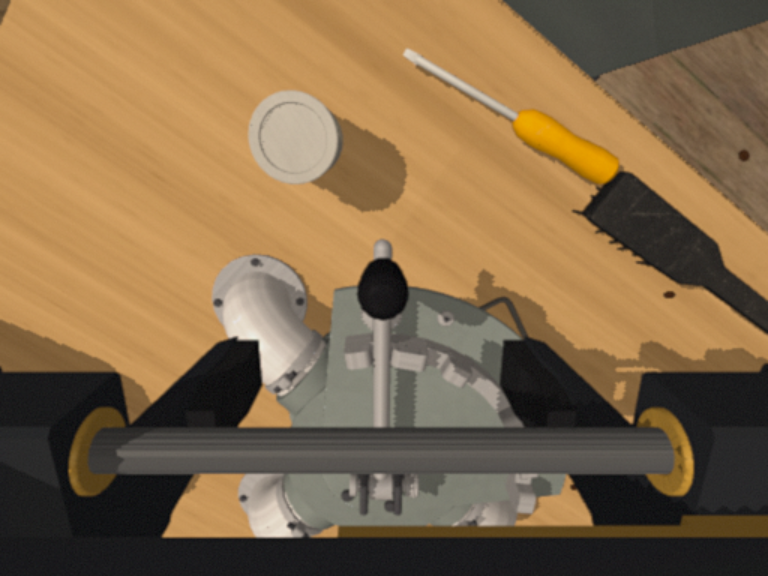

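View pics/s2.png

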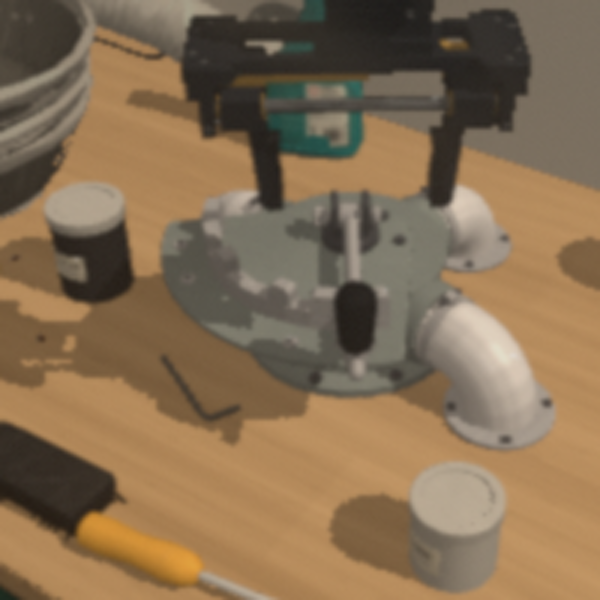

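In the wrist view the bar lies between the teeth, with the knob at (382,288) directly over the spot where the tall screw sits. The knob top is at 0.1757 m, so the lever is home. The scene view shows both tins standing where they were and the open gripper clear of the knob. I'm handing in.

```bash
python3 -c "
from plant import r
print(r.finish_job())"
```

```text
the job is handed in; nothing more can be done
None
```

The lever is fully home in the notch marked by the tall knurled screw (+0.768 rad), the gripper has let go and is clear of it, both tins were left standing, and the job was handed in after about 9 s; no verdict came back.

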